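# Rack two water samplers weighted end down to drain

### The arm

A 6-joint arm with a two-finger parallel gripper is mounted at the origin on the work surface; the furniture and walls round the work are solid. World frame = base frame: x ahead of the robot, y to its left, z up, the work surface at z = 0. Lengths are in m, angles in rad, forces in N, time in s.
With the tool pointing down it reaches from about 0.4 to 0.925 m from the base axis. Payload 3.4 kg.
Tool frame: the origin (TCP) lies midway between the tips of the shut fingers; the grasp point (between the pads) lies 19 mm behind it; z points along the fingers, y is the line along which they close (so a half turn about z gives the same grasp; the last joint's range is limited). The gripper opens to 85 mm and grips with 20 to 120 N. Pads are 22 mm wide; open, the fingers measure 114 mm over their backs; the gripper's body (76 mm by 85 mm) begins 54 mm behind the grasp point. The pads swing forward as they close: fully open they stand 13 mm farther back than shut.
Start: joints at [-1.21, 0.307, 1.506, -0, 1.328, -0.073], TCP at [0.242, -0.522, 0.231] pointing down, gripper open.
Joint ranges: [-3.12, 3.12], [-1.05, 2.28], [0.14, 2.33], [-1.42, 4.57], [0.1, 2.73], [-2.68, 2.68]. Speed limits (rad/s): [2.57, 2.57, 3.14, 3.14, 3.14, 3.14].

### API

Orientations are given as a 3x3 rotation matrix whose columns are the frame's x, y, z axes.
In Python, from plant import arm gives the robot as it stands.
- The arm moves only by the tool step_hand, called after ">>>" as a command line: name --argument value ..., lists and objects as JSON in quotes. Schema: {"type":"object","properties":{"plan":{"type":"array","items":{"type":"array","items":{"type":"array","items":{"type":"number"},"minItems":5,"maxItems":5},"minItems":1,"maxItems":10},"minItems":1,"maxItems":1},"grip_n":{"type":"number"},"only":{"type":"string"},"quiet":{"type":"boolean"},"lines":{"type":"string"}},"required":["plan"],"additionalProperties":false}. plan is a list that holds a single list of rows (three levels of brackets), with 1 to 10 rows, each of 5 numbers: dx, dy, dz in units of 100 mm, then a turn about the tool's z in rad, then the finger opening in m; each row is the pose to reach, as a shift and turn from the pose commanded when the call began, along the tool's axes at that moment; what a row does not reach only later rows make up. A row lasts 1/10 s, in which the tool goes at most 0.05 m and 0.15 rad, less where a joint would pass 70% of its speed; a pose out of reach is approached as far as the arm can. The fingers move at their own pace and stop on an object; grip_n is the grip in N (left out, the last holds). Time passes only in rows, so rows that do not move let the fingers close. The tool returns the time, the measured TCP pose, the force, the opening and the grip force at its end. only (a regular expression) keeps the lines of the reply that match it, lines (a string "A,B") keeps lines A to B, and quiet returns only ok. Input that does not fit is refused with a message, and nothing moves.
- arm.sense(): the state, without advancing time (a new reading comes with each control period).
- arm.read_camera(name): name is "scene" or "top"; returns the picture (400x640x3 uint8, blue, green, red); there is no depth.
- arm.camera_params(name): a dict with "fx", "fy", "cx", "cy" (pixels), "T" (4x4, takes a point from camera to world coordinates). Camera axes: x right, y up, looking along -z (the intrinsics and any distortion apply to the point x, -y, -z); pixel columns grow to the right and rows downward; lengths in m; the calibration is good to about 2 mm. A picture is of the moment at which its call begins. camera_params takes no time and is no camera call.
- arm.hand_in(): hands the job in; it is judged then, once.
The state is a dict: "clock": time; "qpos": joint angles; "joint_velocities": joint speeds; "tau": joint torques, N m; "tcp_pos": TCP position; "tcp_rot": TCP orientation; "contact_force": force on the tool from outside, world axes, zero at the start; "moment": the same for the moment, N m; "finger_gap": finger opening in m; "grip_force": force on a finger pad.
Only numpy, scipy, OpenCV 4.12 (cv2) and the standard library are available. Lean on these libraries where they do the work, as an engineer would, in place of code of your own. Each camera call takes 0.05 s, during which the arm holds its last target. There are 200 camera calls.

### The job

Put both weighted water samplers into the draining rack, one in each lane, weighted end down the slope so that they drain through the valve in that end. The ends look alike, so lift each one by its blue handle and see which end drops, then turn that end to the rack's low side, lay it gently into both rests of an empty lane and let go. Leave the other things on the bench alone.

Things in the scene. Friction and masses are not known exactly. Their poses are not given: they have to be found in the camera images.
- sampler_a: Water sampler A: 0.57 kg metal tube lying on its side, 150 mm long, 40 mm thick, an equal hex cap (46 mm across flats, 28 mm long) on each end. Origin mid-tube on its axis, 23 mm over the bench; x along the tube, y along the handle's hinge. Hidden in one end (+x or -x, drawn anew each time) is a ballast: balance point some 35 mm from the middle.
- sampler_b: Water sampler B: 0.57 kg metal tube lying on its side, 150 mm long, 40 mm thick, an equal hex cap (46 mm across flats, 28 mm long) on each end. Origin mid-tube on its axis, 23 mm over the bench; x along the tube, y along the handle's hinge. Hidden in one end (+x or -x, drawn anew each time) is a ballast: balance point some 35 mm from the middle.
- sampler_a_grip (a point): Middle of the blue grip of sampler A's handle, 70 mm from the tube's axis; a bar 18 mm thick along the tube, 52 mm long across it, 19 mm high, open below. The handle turns easily (drag 0.02 N m) on a hinge through the tube's origin, 0.42 rad each way, so a tube lifted by it tips to that stop, weighted end down. At the start it leans up to 0.2 rad.
- sampler_b_grip (a point): Middle of the blue grip of sampler B's handle, 70 mm from the tube's axis; a bar 18 mm thick along the tube, 52 mm long across it, 19 mm high, open below. The handle turns easily (drag 0.02 N m) on a hinge through the tube's origin, 0.42 rad each way, so a tube lifted by it tips to that stop, weighted end down. At the start it leans up to 0.2 rad.
- rack: Steel draining rack, fixed: a drip pan 204 (x) by 206 mm (y) with 14 mm walls, carrying a low and a high cross rest that form two lanes along x, 84 mm apart. Origin in the middle of the pan's underside, z up. The lanes slope 0.35 rad, low at -x, high at +x. A stop bar crosses beyond the low ends. Highest part 95 mm over the bench.
- low_rest: The lower cross rest: a white plastic bar 10 mm thick, 176 mm long, with a notch in each lane fitting the lower half of a hex cap (flat bottom, sides at 60 degrees, 1.5 mm play each side). Origin midway between the lanes, at the height of a seated sampler's axis; x runs up the slope (0.35 rad over level), y across the lanes.
- high_rest: The upper cross rest, the same shape and axes, 122 mm farther up the slope than the low rest.
- lane_left (a point): Where a sampler's origin comes when seated in the left (+y) lane: 77 mm over the bench, halfway between the rests, 42 mm from the rack's middle; axes as the rack's, not sloped. Seated so, it has a cap in each rest (9 mm of spare cap length either way) and 8 mm to the stop bar.
- lane_right (a point): The same for the right (-y of the rack) lane.
- loop_sterilizer: Fixed bystander between the samplers and the rack: grey instrument box about 215 x 215 mm and 74 mm high, with an arched neck rising from its top to 180 mm; carry things over or round it. Origin under its middle.
- reagent_bottle: Bystander: white square reagent bottle with a blue cap, 72 x 82 x 164 mm, origin under its middle.
- flip_vial_0: Bystander: clear flip-top vial, 63 x 50 x 90 mm, origin under its middle.
- flip_vial_1: Bystander: clear flip-top vial like the other.
- beaker_250: Bystander: glass beaker, 72 x 81 x 85 mm, origin under its middle.

How it is judged:
By the outcome, as a careful person would: the job done as asked, in the order asked, and still so for the second after the job is handed in, with the robot touching nothing.
It also fails if it takes over 70 s, if anything falls off the work surface, if the arm or the gripper's body presses on something with over 40 N, if the wrist force passes 120 N, or if a joint passes its speed limit or range.

## Working session

There is one attempt and no reset: what is moved stays moved. The work goes in short steps, Python scripts to look and compute and a tool call to move; the robot and the scene stay as the last step left them, time stands still between calls to the robot, and variables do not carry over. Pictures are saved under pics/ and viewed, at most 10 in all, crops included, and the job is handed in when it is done.

```bash
ls; mkdir -p pics; python3 - <<'E'
from plant import arm
import cv2,json
for n in("scene","top"):
    cv2.imwrite(f"pics/{n}0.png",arm.read_camera(n)); p=arm.camera_params(n); print(n,p)
s=arm.sense();print(s)
E
```

```text
pics
plant.py
scene {'fx': 487.03947343132296, 'fy': 487.03947343132296, 'cx': 321.3034304443126, 'cy': 203.3732171892208, 'T': array([[ 0.13369495,  0.40606259, -0.90401263, -0.82650211],
       [-0.99094681,  0.06605233, -0.11688244, -0.29814285],
       [ 0.01225055,  0.91145502,  0.4112173 ,  0.68860897],
       [ 0.        ,  0.        ,  0.        ,  1.        ]])}
top {'fx': 493.08609674100546, 'fy': 493.08609674100546, 'cx': 322.96396035406167, 'cy': 203.61395386658432, 'T': array([[-0.02969039,  0.9911283 , -0.12954989,  0.29319086],
       [-0.99949949, -0.03085414, -0.00698486, -0.12001357],
       [-0.01092004,  0.12927767,  0.9915483 ,  1.60561821],
       [ 0.        ,  0.        ,  0.        ,  1.        ]])}
{'clock': 0.1, 'qpos': array([-1.20947916e+00,  3.07481607e-01,  1.50756964e+00, -1.92428293e-05,
        1.32841083e+00, -7.35483300e-02]), 'joint_velocities': array([ 4.96666250e-05, -2.38075829e-03, -1.71732024e-03,  1.37616475e-03,
        4.13402304e-04, -1.46458238e-03]), 'tau': array([-2.22586268e-04, -4.58528030e+01, -2.52608389e+01, -1.71377751e-04,
        5.55216873e-03,  1.67742236e-06]), 'tcp_pos': array([ 0.24195789, -0.52090133,  0.23047252]), 'tcp_rot': array([[ 9.06924804e-01,  4.21291990e-01, -6.78327838e-04],
       [ 4.21292519e-01, -9.06923138e-01,  1.74211499e-03],
       [ 1.18747879e-04, -1.86574174e-03, -9.99998252e-01]]), 'contact_force': array([-0.24585957, -0.09507269, -0.0002541 ]), 'moment': array([-0.00975404,  0.00735026,  0.02923082]), 'grip_force': 0.0, 'finger_gap': 0.08567192441878559}
```

View pics/top0.png

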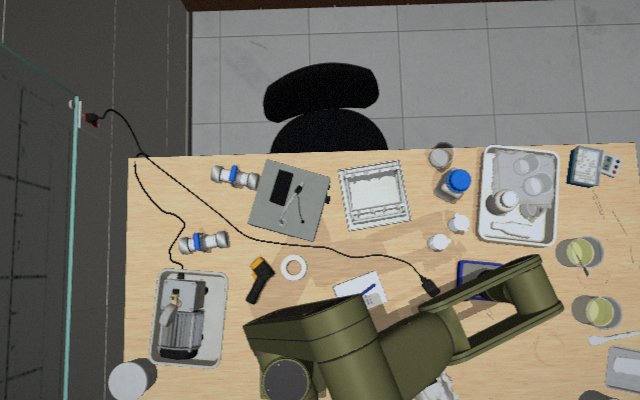

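View pics/scene0.png

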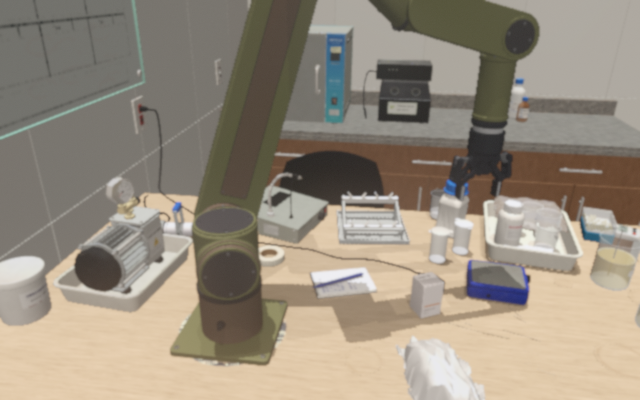

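The top view shows samplers at about (235,177) and (204,243), with blue grips at their middles. The sterilizer is at (290,200) and the rack at (374,194). In the scene view the rack's posts are at (372,215). I'll enlarge the top view for precise pixels.

```bash
python3 - <<'E'
import cv2,numpy as np
im=cv2.imread("pics/top0.png")
a=cv2.resize(im[155:265,170:270],None,fx=5,fy=5,interpolation=cv2.INTER_CUBIC)
b=cv2.resize(im[150:240,330:420],None,fx=3,fy=3,interpolation=cv2.INTER_CUBIC)
c=np.zeros((550,790,3),np.uint8); c[:550,:500]=a; c[:270,510:780]=b
s=cv2.imread("pics/scene0.png")[185:245,325:415]
c[300:480,510:780]=cv2.resize(s,None,fx=3,fy=3,interpolation=cv2.INTER_CUBIC)
cv2.imwrite("pics/crop1.png",c)
hsv=cv2.cvtColor(im,cv2.COLOR_BGR2HSV)
m=cv2.inRange(hsv,(105,150,80),(125,255,255))
n,l,st,ce=cv2.connectedComponentsWithStats(m)
for i in range(1,n):
    if st[i,4]>15: print(st[i],ce[i])
E
```

```text
[229 166   8  16  75] [232.74666667 173.16      ]
[447 170  24  23 417] [458.32374101 180.37170264]
[193 234   7  16  80] [196.425  241.1375]
[459 261  43  24 122] [471.48360656 266.93442623]
[362 285  13  10  27] [367.92592593 289.03703704]
[471 297  15   3  29] [477.55172414 298.        ]
```

View pics/crop1.png

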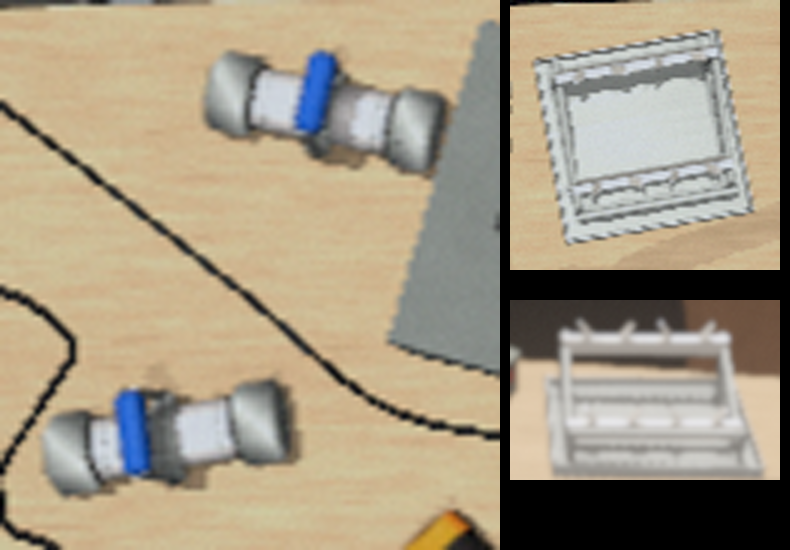

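The crop shows the upper sampler with its caps' outer end centres at crop (207,93) and (441,131). The lower one's are at (46,453) and (291,421). The rack pan corners are at crop (568,243), (752,212), (717,30) and (535,60). The stop bar and low rest are on the near (robot) side.

```bash
cat > h.py <<'E'
import numpy as np,cv2
from plant import arm
P={n:arm.camera_params(n) for n in("top","scene")}
def ray(n,u,v):
    p=P[n];T=np.array(p["T"]);d=T[:3,:3]@np.array([(u-p["cx"])/p["fx"],-(v-p["cy"])/p["fy"],-1]);return T[:3,3],d
def plane(n,u,v,z):
    o,d=ray(n,u,v);return o+d*(z-o[2])/d[2]
def proj(n,X):
    p=P[n];T=np.array(p["T"]);c=T[:3,:3].T@(np.asarray(X,float)-T[:3,3]);return np.array([p["cx"]-p["fx"]*c[0]/c[2],p["cy"]+p["fy"]*c[1]/c[2]])
def delta(xyz,alpha=None):
    """shift in tool axes to TCP target; turn to make tool y at angle alpha"""
    s=arm.sense();R=s["tcp_rot"];d=R.T@(np.array(xyz)-s["tcp_pos"])
    a=np.arctan2(R[1,1],R[0,1]); t=0 if alpha is None else -(alpha-a)
    return np.round(d,4),round(float(t),4),"yaw",round(float(a),4),"q6",s["qpos"][5].round(3)
E
python3 - <<'E'
from h import *
c=lambda x,y:(170+x/5,155+y/5)
for nm,l,r,b in(("up",(207,93),(441,131),(232.75,173.2)),("lo",(46,453),(291,421),(196.4,241.1))):
    A=plane("top",*c(*l),.023);B=plane("top",*c(*r),.023);m=(A+B)/2;g=plane("top",*b,.1)
    d=A-B;L=np.linalg.norm(d);u=d/L
    print(nm,m.round(4),"len",L.round(4),"ang(left +y)",np.arctan2(d[1],d[0]).round(3),"grip",g.round(4),"along",((g-m)@u).round(4),"across",np.cross(u,g-m)[2].round(4),"q1",np.arctan2(m[1],m[0]).round(3),"r",np.hypot(*m[:2]).round(3))
k=lambda x,y:(330+(x-510)/3,150+y/3)
C=np.array([plane("top",*k(*q),.007) for q in((568,243),(752,212),(717,30),(535,60))])
print(C.round(4),"mean",C.mean(0).round(4))
bl,br,tr,tl=C
print("sides",[np.linalg.norm(a-b).round(4) for a,b in((bl,br),(br,tr),(tr,tl),(tl,bl))])
d=(tl+tr-bl-br);e=(tl+bl-tr-br);print("yaw",np.arctan2(d[1],d[0]),np.arctan2(-e[0],e[1]))
E
```

```text
up [0.5953 0.1765 0.023 ] len 0.1559 ang(left +y) 1.377 grip [0.594  0.1683 0.1   ] along -0.0083 across -0.0004 q1 0.288 r 0.621
lo [0.3863 0.2778 0.023 ] len 0.1585 ang(left +y) 1.67 grip [0.3864 0.2809 0.1   ] along 0.003 across -0.0004 q1 0.624 r 0.476
[[ 0.4098 -0.1916  0.007 ]
 [ 0.4373 -0.3919  0.007 ]
 [ 0.6394 -0.364   0.007 ]
 [ 0.6122 -0.1627  0.007 ]] mean [ 0.5247 -0.2776  0.007 ]
sides [np.float64(0.2022), np.float64(0.204), np.float64(0.2031), np.float64(0.2044)]
yaw 0.13932257324507635 0.1353997072469674
```

```bash
python3 - <<'E'
from h import *
print(delta((.5953,.1765,.34),1.377))
k=lambda x,y:(330+(x-510)/3,150+y/3)
th=.137;R=np.array([[np.cos(th),np.sin(th)],[-np.sin(th),np.cos(th)]]);c=np.array([.5247,-.2776])
for nm,pts,z in(("high",((556,77),(718,47)),.09),("low",((574,192),(733,163)),.05),("stop",((578,213),(742,185)),.04)):
    for q in pts: print(nm,(R@(plane("top",*k(*q),z)[:2]-c)).round(4))
E
```

```text
(array([ 0.6143, -0.4838, -0.1086]), -2.5129, 'yaw', -1.1359, 'q6', np.float64(-0.074))
high [0.0649 0.0878]
high [ 0.0678 -0.084 ]
low [-0.0528  0.0876]
low [-0.0505 -0.0835]
stop [-0.0746  0.0867]
stop [-0.0742 -0.0903]
```

The manual's scale: shifts go in units of 100 mm. Converting my numbers, -0.05 m is -0.5, 0.614 m is 6.14.

>>> step_hand --plan '[[[0,0,-0.5,0,0.085],[0,0,-1.09,0,0.085],[6.14,-4.84,-1.09,-2.513,0.085],[6.14,-4.84,-1.09,-2.513,0.085],[6.14,-4.84,-1.09,-2.513,0.085],[6.14,-4.84,-1.09,-2.513,0.085],[6.14,-4.84,-1.09,-2.513,0.085],[6.14,-4.84,-1.09,-2.513,0.085],[6.14,-4.84,-1.09,-2.513,0.085],[6.14,-4.84,-1.09,-2.513,0.085]]]' --grip_n 30

```text
clock: 1.1
tcp_pos: [0.423, -0.1626, 0.3357]
tcp_rot: [[-0.07, 0.998, -0.0], [0.998, 0.07, 0.0], [0.0, -0.0, -1.0]]
contact_force: [1.3, -0.8, -0.3]
finger_gap: 0.0851
grip_force: 0.0
```

```bash
python3 -c "
from h import *;print(delta((.5953,.1765,.34),1.377))"
```

```text
(array([ 0.3263,  0.1956, -0.0043]), -1.3071, 'yaw', 0.0699, 'q6', np.float64(-0.53))
```

>>> step_hand --plan '[[[3.26,1.96,-0.04,-1.307,0.085],[3.26,1.96,-0.04,-1.307,0.085],[3.26,1.96,-0.04,-1.307,0.085],[3.26,1.96,-0.04,-1.307,0.085],[3.26,1.96,-0.04,-1.307,0.085],[3.26,1.96,-0.04,-1.307,0.085],[3.26,1.96,-0.04,-1.307,0.085],[3.26,1.96,-0.04,-1.307,0.085],[3.26,1.96,1,-1.307,0.085],[3.26,1.96,1.5,-1.307,0.085]]]'

```text
clock: 2.1
tcp_pos: [0.5992, 0.1751, 0.2398]
tcp_rot: [[-0.981, 0.194, 0.004], [0.194, 0.981, 0.001], [-0.004, 0.002, -1.0]]
contact_force: [1.2, -0.4, -0.4]
finger_gap: 0.0851
grip_force: 0.0
```

```bash
python3 -c "
from h import *;print(delta((.5953,.1765,.074),1.377))"
```

```text
(array([0.0048, 0.0003, 0.1658]), -0.0013, 'yaw', 1.3757, 'q6', np.float64(-1.159))
```

>>> step_hand --plan '[[[0.02,0,0.5,0,0.085],[0.03,0,0.9,0,0.085],[0.03,0,1.2,0,0.085],[0.03,0,1.3,0,0.085],[0.03,0,1.3,0,0.085]]]'

```text
clock: 2.6
tcp_pos: [0.5933, 0.1735, 0.1081]
tcp_rot: [[-0.98, 0.198, -0.004], [0.198, 0.98, -0.001], [0.004, -0.002, -1.0]]
contact_force: [-0.0, -0.3, -0.0]
finger_gap: 0.0849
grip_force: 0.0
```

```bash
python3 - <<'E'
from h import *
print(delta((.5953,.1765,.074),1.377))
cv2.imwrite("pics/t1.png",cv2.resize(arm.read_camera("top")[150:220,190:290],None,fx=6,fy=6,interpolation=2))
E
```

```text
(array([-0.0015,  0.0033,  0.0341]), -0.006, 'yaw', 1.371, 'q6', np.float64(-1.155))
```

View pics/t1.png

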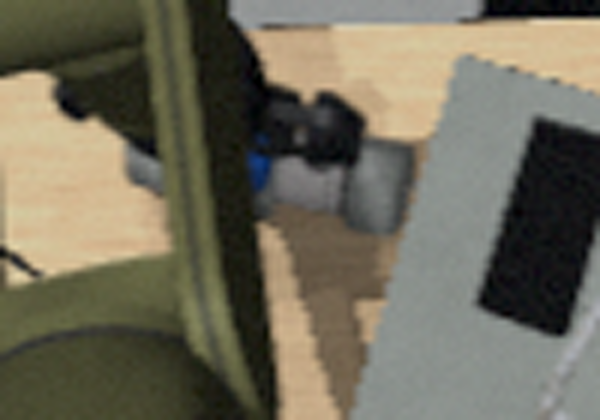

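The arm covers most of the view. The blue grip at crop (258,165) lies beside the finger at (335,130), inside the open gap. I'll go down, close and lift.

>>> step_hand --plan '[[[-0.01,0.03,0.2,0,0.085],[-0.01,0.03,0.34,0,0.085],[-0.01,0.03,0.34,0,0.085],[-0.01,0.03,0.34,0,0.015],[-0.01,0.03,0.34,0,0.01],[-0.01,0.03,0.34,0,0.01],[-0.01,0.03,0.34,0,0.01],[-0.01,0.03,0.34,0,0.01],[-0.01,0.03,0.34,0,0.01],[-0.01,0.03,0.34,0,0.01]]]' --grip_n 60

```text
clock: 3.65
tcp_pos: [0.5966, 0.1763, 0.0767]
tcp_rot: [[-0.98, 0.198, 0.001], [0.198, 0.98, -0.0], [-0.001, -0.0, -1.0]]
contact_force: [-0.8, -1.6, 6.2]
finger_gap: 0.0166
grip_force: 59.2
```

```bash
python3 -c "
from h import *;print(delta((.5953,.1765,.074),1.377))"
```

```text
(array([ 0.0013, -0.0001,  0.0027]), -0.0058, 'yaw', 1.3712, 'q6', np.float64(-1.151))
```

Converted, -0.26 m is -2.6, -0.21 m is -2.1.

>>> step_hand --plan '[[[0,0,-0.2,0,0.01],[0,0,-0.6,0,0.01],[0,0,-1.1,0,0.01],[0,0,-1.6,0,0.01],[0,0,-2.1,0,0.01],[0,0,-2.6,0,0.01],[0,0,-2.6,0,0.01],[0,0,-2.6,0,0.01]]]'

```text
clock: 4.45
tcp_pos: [0.596, 0.1769, 0.3359]
tcp_rot: [[-0.98, 0.198, 0.001], [0.198, 0.98, 0.001], [-0.0, 0.001, -1.0]]
contact_force: [-0.2, -0.8, -5.7]
finger_gap: 0.0168
grip_force: 62.1
```

```bash
python3 - <<'E'
from h import *
s=arm.sense();print(s["moment"],s["qpos"],s["tcp_pos"])
a=arm.read_camera("top")[110:230,170:310];b=arm.read_camera("scene")[60:240,120:320]
c=np.zeros((540,790,3),np.uint8);c[:360,:420]=cv2.resize(a,None,fx=3,fy=3);b=cv2.resize(b,(360,324));c[:324,430:]=b
cv2.imwrite("pics/t2.png",c)
E
```

```text
[ 0.03704695  0.01956199 -0.0427175 ] [ 2.20165719e-01  3.16104911e-01  1.23157286e+00  6.91794408e-04
  1.59312273e+00 -1.15105152e+00] [0.59603743 0.1768962  0.33592789]
```

View pics/t2.png

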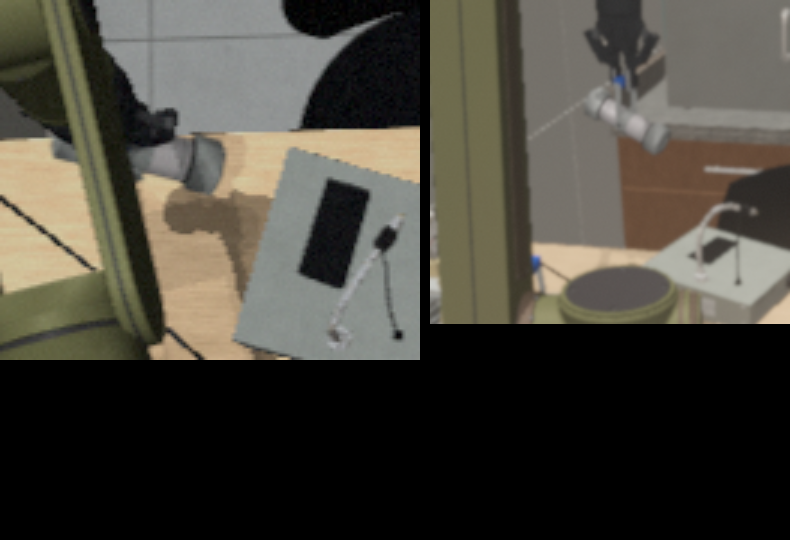

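Crop shows the lifted tube with its right-hand (−y) cap low, at (650,135) in the scene half. So the weighted end is on the tool's −y side, and the tool y must point up the rack slope.

```bash
python3 -c "
from h import *;print(delta((.5313,-.3181,.34),.137))"
```

```text
(array([-0.0363, -0.4972, -0.0066]), 1.2341, 'yaw', 1.3711, 'q6', np.float64(-1.151))
```

Converted, -0.45 m is -4.5, -0.41 m is -4.1.

>>> step_hand --plan '[[[0,-0.2,-0.1,0.05,0.01],[-0.03,-0.6,-0.1,0.15,0.01],[-0.06,-1.1,-0.1,0.27,0.01],[-0.1,-1.6,-0.1,0.4,0.01],[-0.14,-2.1,-0.1,0.52,0.01],[-0.18,-2.6,-0.1,0.64,0.01],[-0.22,-3.1,-0.1,0.77,0.01],[-0.25,-3.6,-0.1,0.9,0.01],[-0.29,-4.1,-0.1,1.02,0.01],[-0.33,-4.5,-0.1,1.14,0.01]]]'

```text
clock: 5.55
tcp_pos: [0.5369, -0.2737, 0.3433]
tcp_rot: [[-0.222, 0.975, -0.005], [0.975, 0.222, 0.002], [0.003, -0.004, -1.0]]
contact_force: [0.7, -0.1, -4.8]
finger_gap: 0.0167
grip_force: 62.1
```

```bash
python3 -c "
from h import *;print(delta((.5313,-.3181,.20),.137))"
```

```text
(array([-0.0424, -0.0147,  0.1432]), 0.0865, 'yaw', 0.2235, 'q6', np.float64(-0.764))
```

Converted, 0.143 m is 1.43, 0.135 m is 1.35.

>>> step_hand --plan '[[[-0.3,-0.1,0,0.087,0.01],[-0.4,-0.14,0.3,0.09,0.01],[-0.41,-0.15,0.7,0.09,0.01],[-0.41,-0.15,1.1,0.09,0.01],[-0.41,-0.15,1.35,0.09,0.01],[-0.41,-0.15,1.43,0.09,0.01],[-0.41,-0.15,1.43,0.09,0.01],[-0.41,-0.15,1.43,0.09,0.01]]]'

```text
clock: 6.35
tcp_pos: [0.5345, -0.315, 0.2036]
tcp_rot: [[-0.14, 0.99, 0.001], [0.99, 0.14, -0.001], [-0.001, 0.001, -1.0]]
contact_force: [0.4, -0.2, -5.5]
finger_gap: 0.017
grip_force: 62.1
```

```bash
python3 - <<'E'
from h import *
print(delta((.5313,-.3181,.20),.137))
a=arm.read_camera("top")[145:245,330:430];b=arm.read_camera("scene")[130:250,310:430]
cv2.imwrite("pics/t3.png",np.hstack([cv2.resize(a,(395,395),interpolation=2),cv2.resize(b,(395,395),interpolation=2)]))
E
```

```text
(array([-0.0027, -0.0036,  0.0036]), 0.0037, 'yaw', 0.1407, 'q6', np.float64(-0.741))
```

View pics/t3.png

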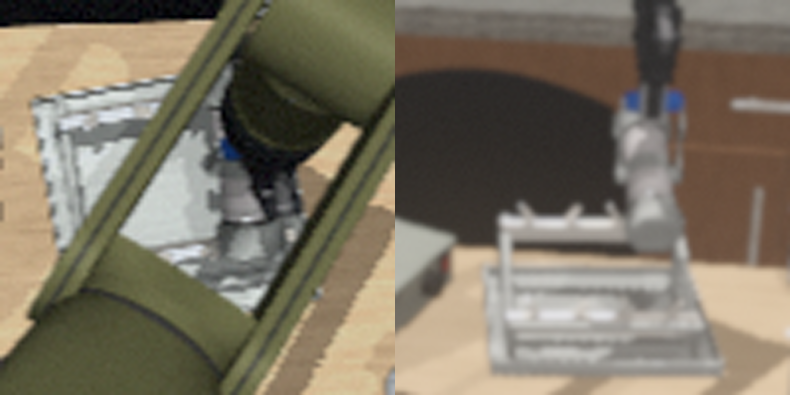

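The top view is mostly blocked by the arm. The scene view shows the tube low end towards the robot, over the right lane, with its low cap at crop (655,230). I'll overlay the model on the pictures to check the alignment.

```bash
cat >> h.py <<'E'
def frame(c,th,sl):
    x=np.array([np.cos(th)*np.cos(sl),np.sin(th)*np.cos(sl),np.sin(sl)]);y=np.array([-np.sin(th),np.cos(th),0]);return np.array(c),x,y,np.cross(x,y)
def rackframe(c,th): return frame((c[0],c[1],.077),th,.35)
HEX=[(26.55,0),(13.3,-23),(-13.3,-23),(-26.55,0),(-13.3,23),(13.3,23),(26.55,0)]
def hexpx(n,F,s,yo,k):
    o,x,y,z=F;return [proj(n,o+x*s+y*(yo+a/1e3)+z*b/1e3) for a,b in HEX[:k]]
def zoom(n,im,u0,v0,w,h,f,polys):
    c=cv2.resize(im[v0:v0+h,u0:u0+w],None,fx=f,fy=f,interpolation=2)
    for p,col in polys:
        q=np.round((np.array(p)-[u0-.5,v0-.5])*f).astype(int);cv2.polylines(c,[q.reshape(-1,1,2)],False,col,1)
    return c
E
python3 - <<'E'
from h import *
F=rackframe((.5257,-.2766),.137)
R=lambda n:[(hexpx(n,F,s,yo,4),(0,0,255)) for s in(-.061,.061) for yo in(-.042,.042)]
s=arm.sense();t=s["tcp_pos"];S=frame((t[0],t[1],t[2]-.0537),.1407,.42)
Q=[(hexpx("scene",S,e,0,7),(0,255,0)) for e in(-.075,.075)]
im=cv2.imread("pics/scene0.png");now=arm.read_camera("scene");np.save("now.npy",now)
a=zoom("scene",im,335,188,76,60,5,R("scene"));b=zoom("top",cv2.imread("pics/top0.png"),335,155,80,80,5,R("top"));b=b[:,:400]
d=zoom("scene",now,335,150,76,110,5,Q+R("scene")[:1]+R("scene")[2:3])
c=np.zeros((600,790,3),np.uint8);c[:300,:380]=a;c[:550,390:770]=d;cv2.imwrite("pics/t4.png",c)
c[300:600,:380]=cv2.resize(b[20:,:],(380,361))[:300];cv2.imwrite("pics/t4.png",c)
E
```

```text
(no output)
```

View pics/t4.png

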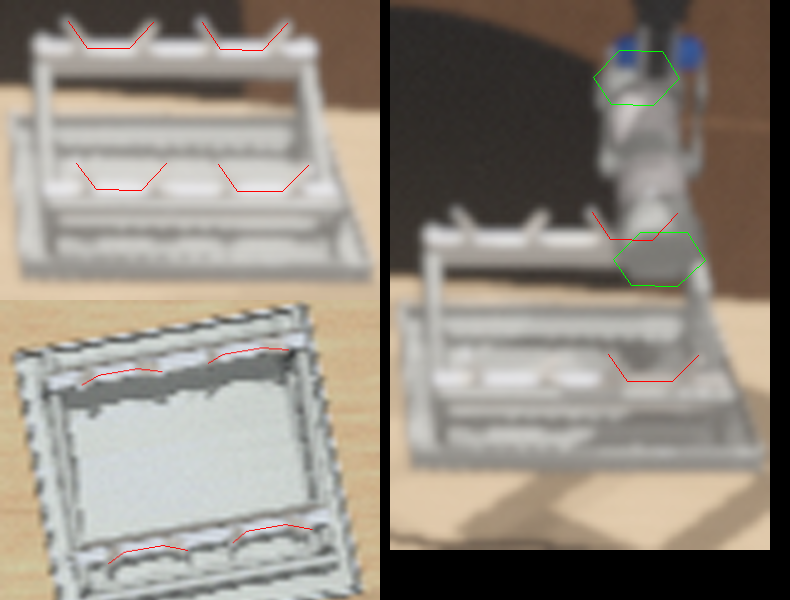

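The overlay matches: red notch outlines sit on the rests' teeth and green hexes on the sampler's caps. So the rack model holds, and the handle grip is centred at crop x≈657. Next I'll lower it.

Converted, -0.0036 m is -0.036, -0.0027 m is -0.027.

>>> step_hand --plan '[[[-0.02,-0.03,0.15,0.003,0.01],[-0.027,-0.036,0.35,0.0037,0.01],[-0.027,-0.036,0.5,0.0037,0.01],[-0.027,-0.036,0.58,0.0037,0.01],[-0.027,-0.036,0.58,0.0037,0.01],[-0.027,-0.036,0.58,0.0037,0.01]]]'

```text
clock: 7.1
tcp_pos: [0.5315, -0.3179, 0.146]
tcp_rot: [[-0.137, 0.991, 0.002], [0.991, 0.137, -0.001], [-0.001, 0.001, -1.0]]
contact_force: [-0.1, 0.7, -5.3]
finger_gap: 0.0169
grip_force: 62.1
```

```bash
python3 -c "
from h import *;print(delta((.5314,-.3182,.1307),.137))"
```

```text
(array([-0.0002, -0.0002,  0.0153]), 0.0005, 'yaw', 0.1375, 'q6', np.float64(-0.745))
```

Converted, 0.011 m is 0.11, 0.01 m is 0.1.

>>> step_hand --plan '[[[0,0,0.04,0,0.01],[0,0,0.08,0,0.01],[0,0,0.1,0,0.01],[0,0,0.11,0,0.01],[0,0,0.11,0,0.01]]]'

```text
clock: 7.6
tcp_pos: [0.5311, -0.3177, 0.1343]
tcp_rot: [[-0.137, 0.991, 0.001], [0.991, 0.137, -0.0], [-0.0, 0.001, -1.0]]
contact_force: [0.0, 0.7, -2.2]
finger_gap: 0.0166
grip_force: 62.6
```

>>> step_hand --plan '[[[0,0,0.01,0,0.01],[0,0,0.02,0,0.01],[0,0,0.03,0,0.01],[0,0,0.04,0,0.01],[0,0,0.04,0,0.01]]]'

```text
clock: 8.1
tcp_pos: [0.5311, -0.3178, 0.1304]
tcp_rot: [[-0.137, 0.991, 0.001], [0.991, 0.137, -0.001], [-0.001, 0.001, -1.0]]
contact_force: [0.5, 0.1, 2.5]
finger_gap: 0.0171
grip_force: 63.0
```

>>> step_hand --plan '[[[0,0,0,0,0.022],[0,0,0,0,0.03],[0,0,0,0,0.045],[0,0,0,0,0.06],[0,0,0,0,0.06],[0,0,-0.3,0,0.07],[0,0,-0.8,0,0.085],[0,0,-1.3,0,0.085],[0,0,-1.8,0,0.085],[0,0,-2.1,0,0.085]]]'

```text
clock: 9.1
tcp_pos: [0.5318, -0.3182, 0.3449]
tcp_rot: [[-0.137, 0.991, 0.005], [0.991, 0.137, -0.004], [-0.004, 0.005, -1.0]]
contact_force: [0.5, 0.4, -0.4]
finger_gap: 0.0848
grip_force: 0.0
```

```bash
python3 - <<'E'
from h import *
np.save("now2.npy",arm.read_camera("scene"))
s=arm.sense();print(s["contact_force"])
print(delta((.3863,.2778,.34),1.67))
E
```

```text
[ 1.78935456 -1.59935629  2.71368088]
(array([ 0.6117, -0.064 ,  0.0029]), -1.5326, 'yaw', 0.1374, 'q6', np.float64(-0.745))
```

Converted, 0.612 m is 6.12, -0.064 m is -0.64.

>>> step_hand --plan '[[[6.12,-0.64,0.03,-1.533,0.085],[6.12,-0.64,0.03,-1.533,0.085],[6.12,-0.64,0.03,-1.533,0.085],[6.12,-0.64,0.03,-1.533,0.085],[6.12,-0.64,0.03,-1.533,0.085],[6.12,-0.64,0.03,-1.533,0.085],[6.12,-0.64,0.03,-1.533,0.085],[6.12,-0.64,0.03,-1.533,0.085],[6.12,-0.64,0.03,-1.533,0.085],[6.12,-0.64,0.03,-1.533,0.085]]]'

```text
clock: 10.15
tcp_pos: [0.4101, 0.1696, 0.3374]
tcp_rot: [[-0.997, -0.072, 0.001], [-0.072, 0.997, 0.0], [-0.001, 0.0, -1.0]]
contact_force: [0.5, -0.1, -0.4]
finger_gap: 0.0852
grip_force: 0.0
```

```bash
python3 - <<'E'
from h import *
print(delta((.3863,.2778,.20),1.67))
im=arm.read_camera("top")
F=rackframe((.5257,-.2766),.137)
o,x,y,z=F
R=lambda n:[(hexpx(n,(o-y*.042,x,y,z),s,0,7),(0,0,255)) for s in(-.075,.075)]
b=zoom("top",im,335,155,80,80,5,[])
b0=zoom("top",im,335,155,80,80,5,R("top"))
sc=arm.read_camera("scene")
a=zoom("scene",sc,335,170,78,78,5,[]);a0=zoom("scene",sc,335,170,78,78,5,R("scene"))
c=np.zeros((590,790,3),np.uint8);c[:390,:390]=a;c[:390,390:790]=b[:390];d=cv2.resize(np.hstack([a0,b0[:390]]),None,fx=.5,fy=.5);c[392:392+d.shape[0],:d.shape[1]]=d
cv2.imwrite("pics/t5.png",c)
E
```

```text
(array([0.016 , 0.1096, 0.1374]), -0.0268, 'yaw', 1.6432, 'q6', np.float64(-1.346))
```

View pics/t5.png

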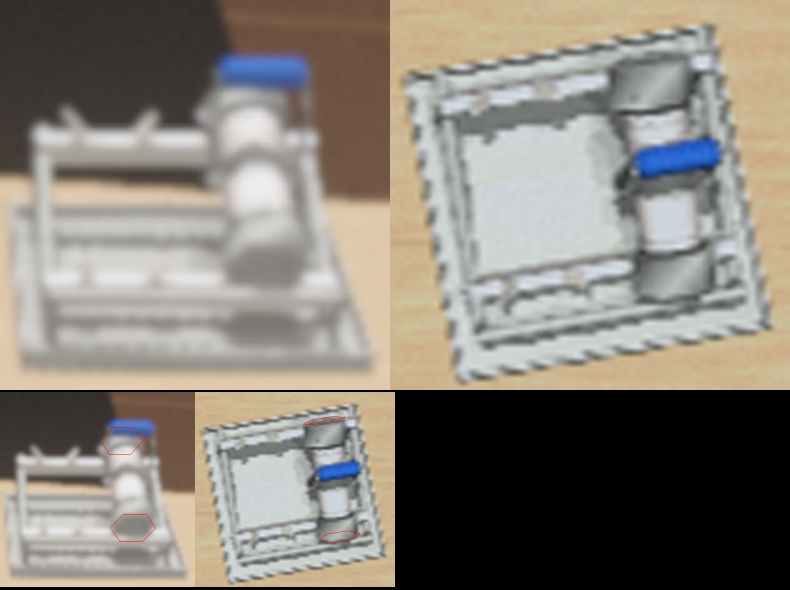

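The first sampler is seated with both caps in the right-lane notches, at (260,270) and (650,85), low cap towards the robot. Now the second one.

Converted, 0.2 m is 2, 0.21 m is 2.1.

>>> step_hand --plan '[[[0.06,0.45,0,-0.027,0.085],[0.12,0.85,0.2,-0.027,0.085],[0.16,1.1,0.5,-0.027,0.085],[0.16,1.1,0.9,-0.027,0.085],[0.16,1.1,1.3,-0.027,0.085],[0.16,1.1,1.7,-0.027,0.085],[0.16,1.1,2,-0.027,0.085],[0.16,1.1,2.1,-0.027,0.085],[0.16,1.1,2.1,-0.027,0.085]]]'

```text
clock: 11.15
tcp_pos: [0.3873, 0.2755, 0.1262]
tcp_rot: [[-0.996, -0.092, -0.003], [-0.092, 0.996, -0.002], [0.003, -0.002, -1.0]]
contact_force: [0.0, -0.6, -0.3]
finger_gap: 0.0848
grip_force: 0.0
```

```bash
python3 -c "
from h import *;print(delta((.3863,.2778,.074),1.67))"
```

```text
(array([0.0007, 0.0025, 0.0522]), -0.0069, 'yaw', 1.6631, 'q6', np.float64(-1.133))
```

>>> step_hand --plan '[[[0.01,0.02,0.3,-0.005,0.085],[0.01,0.02,0.45,-0.005,0.085],[0.01,0.02,0.5,-0.005,0.085],[0.01,0.02,0.5,-0.005,0.015],[0.01,0.02,0.5,-0.005,0.01],[0.01,0.02,0.5,-0.005,0.01],[0.01,0.02,0.5,-0.005,0.01],[0.01,0.02,0.5,-0.005,0.01],[0.01,0.02,0.5,-0.005,0.01],[0.01,0.02,0.5,-0.005,0.01]]]' --grip_n 60

```text
clock: 12.15
tcp_pos: [0.3874, 0.2786, 0.0784]
tcp_rot: [[-0.995, -0.099, 0.002], [-0.099, 0.995, 0.0], [-0.002, -0.0, -1.0]]
contact_force: [-0.1, -1.0, 5.8]
finger_gap: 0.0164
grip_force: 58.4
```

>>> step_hand --plan '[[[0,0,-0.2,0,0.01],[0,0,-0.6,0,0.01],[0,0,-1.1,0,0.01],[0,0,-1.6,0,0.01],[0,0,-2.1,0,0.01],[0,0,-2.6,0,0.01],[0,0,-2.8,0,0.01],[0,0,-2.8,0,0.01]]]'

```text
clock: 12.95
tcp_pos: [0.3879, 0.2794, 0.3606]
tcp_rot: [[-0.995, -0.099, 0.006], [-0.098, 0.995, 0.004], [-0.006, 0.003, -1.0]]
contact_force: [-0.2, 0.4, -6.2]
finger_gap: 0.0166
grip_force: 62.4
```

```bash
python3 - <<'E'
from h import *
s=arm.sense();print(s["moment"],s["qpos"],delta((.520,-.235,.345),.137),delta((.520,-.235,.345),.137-np.pi))
a=arm.read_camera("top")[150:290,130:300];b=arm.read_camera("scene")[20:240,80:320]
cv2.imwrite("pics/t6.png",np.hstack([cv2.resize(a,(400,330)),cv2.resize(b,(390,330))]))
E
```

```text
[ 0.20193228  0.0596338  -0.02086169] [ 5.35582730e-01  8.64220178e-02  1.47318525e+00  2.46616152e-04
  1.57510718e+00 -1.13388084e+00] (array([-0.0807, -0.5249,  0.0144]), 1.5325, 'yaw', 1.6695, 'q6', np.float64(-1.134)) (array([-0.0807, -0.5249,  0.0144]), 4.6741, 'yaw', 1.6695, 'q6', np.float64(-1.134))
```

View pics/t6.png

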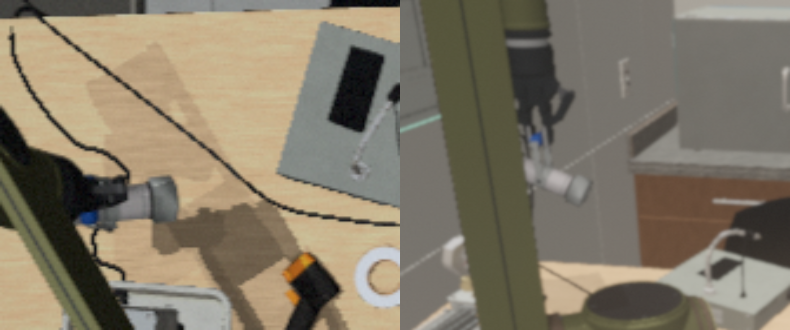

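```bash
python3 - <<'E'
from h import *
for t in(.42,-.42):
    o,x,y,z=frame((.388,.279,.307),1.6695,t); print(t,[((proj("scene",o+x*e)-[80,20])*[390/240,1.5]+[400,0]).round(0) for e in(-.061,.061)])
E
```

```text
0.42 [array([579., 188.]), array([509., 160.])]
-0.42 [array([576., 161.]), array([513., 186.])]
```

>>> step_hand --plan '[[[0,-0.2,0.1,0.05,0.01],[-0.03,-0.6,0.14,0.15,0.01],[-0.08,-1.1,0.14,0.27,0.01],[-0.16,-1.6,0.14,0.4,0.01],[-0.24,-2.1,0.14,0.54,0.01],[-0.32,-2.6,0.14,0.68,0.01],[-0.4,-3.1,0.14,0.82,0.01],[-0.48,-3.6,0.14,0.96,0.01],[-0.56,-4.1,0.14,1.1,0.01],[-0.64,-4.5,0.14,1.24,0.01]]]'

```text
clock: 14.05
tcp_pos: [0.493, -0.1649, 0.3396]
tcp_rot: [[-0.41, 0.912, -0.007], [0.912, 0.41, 0.003], [0.005, -0.005, -1.0]]
contact_force: [0.3, 1.0, -6.3]
finger_gap: 0.0165
grip_force: 62.5
```

```bash
python3 -c "
from h import *;print(delta((.5200,-.2350,.205),.137))"
```

```text
(array([-0.0757, -0.0034,  0.1342]), 0.2854, 'yaw', 0.4224, 'q6', np.float64(-0.826))
```

The image cap at (578,188) matches the prediction for the −y end being low, so the same orientation applies. Next is the left lane.

Converted, 0.134 m is 1.34, 0.13 m is 1.3.

>>> step_hand --plan '[[[-0.3,-0.01,0,0.1,0.01],[-0.6,-0.03,0,0.22,0.01],[-0.74,-0.03,0.1,0.285,0.01],[-0.757,-0.034,0.4,0.285,0.01],[-0.757,-0.034,0.8,0.285,0.01],[-0.757,-0.034,1.15,0.285,0.01],[-0.757,-0.034,1.3,0.285,0.01],[-0.757,-0.034,1.34,0.285,0.01],[-0.757,-0.034,1.34,0.285,0.01]]]'

```text
clock: 14.95
tcp_pos: [0.5215, -0.2324, 0.2067]
tcp_rot: [[-0.144, 0.99, -0.005], [0.99, 0.144, 0.003], [0.003, -0.005, -1.0]]
contact_force: [0.7, -0.7, -5.2]
finger_gap: 0.0167
grip_force: 62.4
```

```bash
python3 -c "
from h import *;print(delta((.5200,-.2350,.148),.137))"
```

```text
(array([-0.0026, -0.0016,  0.0587]), 0.0073, 'yaw', 0.1443, 'q6', np.float64(-0.637))
```

Converted, 0.058 m is 0.58, 0.055 m is 0.55.

>>> step_hand --plan '[[[-0.02,-0.01,0.15,0.004,0.01],[-0.026,-0.016,0.3,0.006,0.01],[-0.026,-0.016,0.45,0.006,0.01],[-0.026,-0.016,0.55,0.006,0.01],[-0.026,-0.016,0.58,0.006,0.01],[-0.026,-0.016,0.58,0.006,0.01],[-0.026,-0.016,0.58,0.006,0.01]]]'

```text
clock: 15.65
tcp_pos: [0.5226, -0.2364, 0.1523]
tcp_rot: [[-0.138, 0.99, 0.001], [0.99, 0.138, -0.001], [-0.001, 0.001, -1.0]]
contact_force: [-0.8, -0.1, -6.2]
finger_gap: 0.017
grip_force: 62.4
```

```bash
python3 - <<'E'
from h import *
print(delta((.5200,-.2350,.1324),.137))
n=arm.read_camera("scene");F=rackframe((.5257,-.2766),.137)
t=arm.sense()["tcp_pos"];S=frame((t[0],t[1],t[2]-.0554),.137,.42)
P1=[(hexpx("scene",S,-.075,0,7),(0,255,0)),(hexpx("scene",F,-.061,.042,4),(0,0,255))]
c=np.hstack([zoom("scene",n,335,165,78,78,5,[]),zoom("scene",n,335,165,78,78,5,P1)]);cv2.imwrite("pics/t7.png",c)
E
```

```text
(array([ 0.0018, -0.0024,  0.0199]), 0.0014, 'yaw', 0.1384, 'q6', np.float64(-0.637))
```

View pics/t7.png

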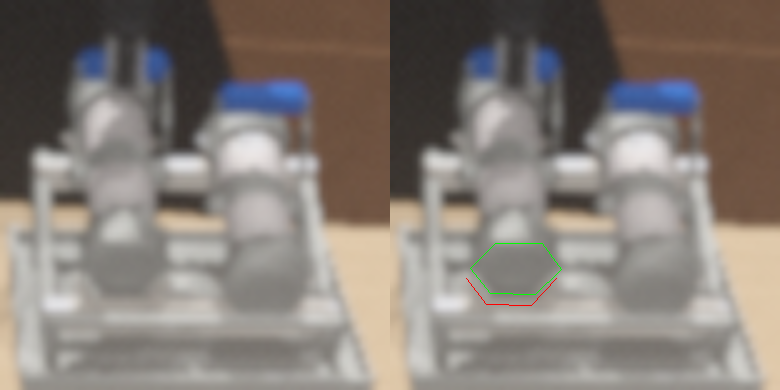

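The low cap is centred at crop x≈516 and agrees with the prediction (green). The notch (red) is just below, so the residual correction is about 2 mm. I'll lower it gently.

Converted, 0.015 m is 0.15, 0.014 m is 0.14.

>>> step_hand --plan '[[[0.01,-0.01,0.03,0.001,0.01],[0.018,-0.024,0.07,0.001,0.01],[0.018,-0.024,0.11,0.001,0.01],[0.018,-0.024,0.14,0.001,0.01],[0.018,-0.024,0.15,0.001,0.01],[0.018,-0.024,0.15,0.001,0.01]]]'

```text
clock: 16.3
tcp_pos: [0.5193, -0.235, 0.1366]
tcp_rot: [[-0.137, 0.991, -0.0], [0.991, 0.137, -0.001], [-0.001, -0.0, -1.0]]
contact_force: [-0.2, -1.2, -3.8]
finger_gap: 0.0168
grip_force: 62.8
```

```bash
python3 -c "
from h import *;print(delta((.5200,-.2350,.1324),.137))"
```

```text
(array([-0.0001,  0.0007,  0.0042]), 0.0005, 'yaw', 0.1375, 'q6', np.float64(-0.636))
```

>>> step_hand --plan '[[[0,0,0.01,0,0.01],[0,0,0.02,0,0.01],[0,0,0.03,0,0.01],[0,0,0.04,0,0.01],[0,0,0.045,0,0.01],[0,0,0.045,0,0.01]]]'

```text
clock: 16.9
tcp_pos: [0.5199, -0.2351, 0.1324]
tcp_rot: [[-0.137, 0.991, 0.001], [0.991, 0.137, -0.001], [-0.001, 0.001, -1.0]]
contact_force: [1.0, -2.3, -0.7]
finger_gap: 0.0168
grip_force: 63.3
```

Converted, 0.001 m is 0.01, 0.0005 m is 0.005.

>>> step_hand --plan '[[[0,0,0.005,0,0.01],[0,0,0.01,0,0.01],[0,0,0.01,0,0.01]]]'

```text
clock: 17.2
tcp_pos: [0.5199, -0.2351, 0.1323]
tcp_rot: [[-0.137, 0.991, 0.002], [0.991, 0.137, -0.001], [-0.001, 0.002, -1.0]]
contact_force: [0.3, -1.3, 6.5]
finger_gap: 0.0168
grip_force: 64.2
```

>>> step_hand --plan '[[[0,0,0,0,0.022],[0,0,0,0,0.03],[0,0,0,0,0.045],[0,0,0,0,0.06],[0,0,0,0,0.06],[0,0,-0.3,0,0.07],[0,0,-0.8,0,0.085],[0,0,-1.3,0,0.085],[0,0,-1.8,0,0.085],[0,0,-2.1,0,0.085]]]'

```text
clock: 18.2
tcp_pos: [0.5203, -0.2351, 0.3456]
tcp_rot: [[-0.137, 0.991, 0.005], [0.991, 0.137, -0.003], [-0.003, 0.005, -1.0]]
contact_force: [-0.0, -1.0, -0.3]
finger_gap: 0.0849
grip_force: 0.0
```

>>> step_hand --plan '[[[2.5,0,0,0,0.085],[2.5,0,0,0,0.085],[2.5,0,0,0,0.085],[2.5,0,0,0,0.085],[2.5,0,0,0,0.085],[2.5,0,0,0,0.085],[2.5,0,0,0,0.085]]]'

```text
clock: 18.9
tcp_pos: [0.4847, 0.0141, 0.3411]
tcp_rot: [[-0.14, 0.99, 0.0], [0.99, 0.14, -0.001], [-0.001, 0.0, -1.0]]
contact_force: [0.3, -0.0, 0.4]
finger_gap: 0.0853
grip_force: 0.0
```

```bash
python3 - <<'E'
from h import *
c=np.hstack([zoom("scene",arm.read_camera("scene"),335,165,78,78,5,[]),zoom("top",arm.read_camera("top"),335,155,80,78,5,[])]);cv2.imwrite("pics/t8.png",c)
E
```

```text
(no output)
```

View pics/t8.png

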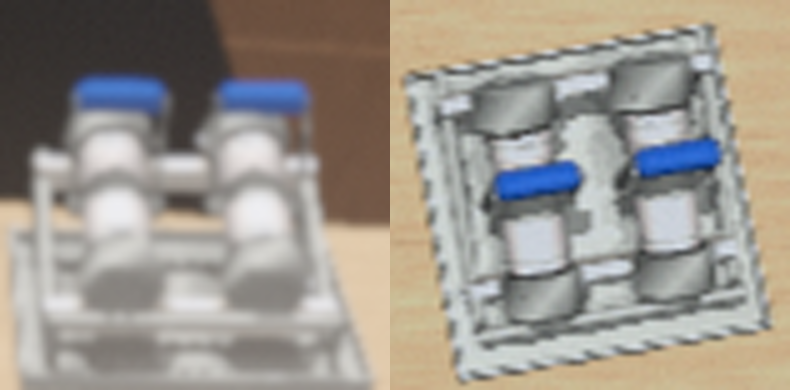

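Both samplers sit parallel in their lanes, with caps in both rests and the low caps at (120,285) and (265,280) in the scene half. The gripper is clear.

```bash
python3 -c "
from plant import arm;print(arm.hand_in())"
```

```text
the job is handed in; nothing more can be done
None
```

Both samplers are in the rack, one in each lane with the weighted end down the slope; the final pictures show both seated in their rests, and the job was handed in at about 19 s.

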